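# Unlock the keeper, take the blue tray off its hook and slide it into the rack

### The arm

A 6-joint arm with a two-finger parallel gripper is mounted at the origin on the work surface. World frame = base frame: x ahead of the robot, y to its left, z up, the work surface at z = 0. Lengths are in m, angles in rad, forces in N, time in s.
With the tool pointing down it reaches from about 0.4 to 0.825 m from the base axis. Payload 7 kg.
Tool frame: the origin (TCP) lies at the very end of the fingers, on their centre line; the grasp point (between the pads) lies 19 mm behind it; y points along the fingers, z is the direction in which the jaws open and shut, and the axes are right-handed (so a half turn about y gives the same grasp; the last joint's range is limited). The gripper opens to 88 mm and grips with 3 to 60 N. Pads are 19 mm wide; open, the fingers measure 130 mm over their backs; the gripper's body (78 mm by 193 mm) begins 47 mm behind the grasp point.
Start: joints at [1.447, 0.359, 0.012, 0, -1.224, -0.288], TCP at [0.27, 0.619, 0.227] pointing down, gripper open.
Joint ranges: [-3.07, 3.07], [-1.43, 2.12], [-1.02, 1.25], [-3.03, 1.67], [-3.05, -0], [-3.03, 3.03]. Speed limits (rad/s): [2.39, 2.39, 3.01, 3.14, 3.14, 3.14].

### API

Orientations are given as [roll, pitch, yaw] about the fixed x, y, z axes, in that order (R = Rz(yaw) Ry(pitch) Rx(roll)).
In Python, from station import get_state, grab_frame, job_done, regions_of gives the robot as it stands.
- The arm moves only by the tool drive_tool, never from a script. Its argument "rows" is a list of rows, each a list of 3 entries, a list of its own where there are three numbers: the shift along the world's x, y, z as a fraction of full scale, then the turn about the world's z as a fraction of full scale, then the opening, from 0 (shut) to 1 (fully open). A call has 1 to 12 rows; each row is the pose to reach, as a shift and turn from the pose commanded when the call began; what a row does not reach only later rows make up. Full scale, the value 1, is 30 cm for a shift and 90 degrees for a turn. A row lasts 1/10 s, in which the tool goes at most 50 mm and 8.59 degrees, less where a joint would pass 70% of its speed; a pose out of reach is approached as far as the arm can. A call with a number of a shift or a turn outside -1 to 1 is refused whole. A call with a gripper value outside its range is refused whole. The fingers move at their own pace and stop on an object; "newtons" is the grip in N (left out, the last holds). Time passes only in rows, so rows that repeat a pose let the fingers close. It gives the time, the measured TCP pose, the force and the opening at its end, in the units of the state.
- get_state(): the state, without advancing time (a new reading comes with each control period).
- grab_frame(name): name is "scene" or "top" or "wrist"; returns a dict with "img" (400x640x3 uint8, blue, green, red), "fx", "fy", "cx", "cy" (pixels), "k1" (the pictures are not rectified: a ray, as slopes to the right and down, at radius r is drawn at 1 + k1 r^2 times it, then the intrinsics apply), "T" (4x4, takes a point from camera to world coordinates); the wrist camera has in their place "hand_eye" (4x4, takes a point from camera to tool coordinates, whose origin is the TCP and whose axes are the tool frame's). Camera axes: x right, y down, z forward; pixel columns grow to the right and rows downward; lengths in m; the calibration is good to about 2 mm. A picture is of the moment at which its call begins: read the wrist's pose just before it. There is no depth.
- job_done(): hands the job in, once; it reports no verdict.
Trained networks look in a picture, given as the dict that the camera call returned (one of the last four; its "shot" number tells which), for a name from the list of things; names that differ only in an ending like _2 or _b are one class to them, and where a whole thing is asked for, a point or a joint stands for the part that bears it (a point fixed in the world has none). Each returns a list of dicts, best first, with "confidence" (0 to 1); they miss things now and then, are a little off and sometimes report something else, mostly with a low value. They report only what shows in the picture. A call takes as long as a camera call. They do not tell look-alikes from the thing itself.
- regions_of(picture, thing): "pixels" (400x640 bool, what is visible of it) and "box" ([left, top, right, bottom] in pixels, round what is visible of it).
The state is a dict: "t": time; "q": joint angles; "qd": joint speeds; "joint_efforts": joint torques, N m; "eef_pos": TCP position; "ee_rot": TCP orientation; "force": force on the tool from outside, world axes, zero at the start; "moment": the same for the moment, N m; "width": finger opening in m.
Only numpy, scipy, OpenCV 4.12 (cv2) and the standard library are available. Lean on these libraries where they do the work, as an engineer would, in place of code of your own. Each camera call takes 0.05 s, during which the arm holds its last target. There are 200 camera calls.

### The job

On the desk two handled trays hang on hooks locked by orange sprung keepers. Press the paddle of the blue tray's keeper down until the keeper snaps open, without forcing it with the tray, then take the blue tray off and slide it level onto the blue rail pair of the black rack, fully home against the stops, and let go. Leave the grey tray hanging locked and do not disturb the other things on the desk.

Things in the scene. Friction and masses are not known exactly. Their poses are not given: they have to be found in the camera images.
- blue_tray: Blue tray, 220 g +-30 %, at first hung on stand_a, axes along the stand's. Origin: centre of its underside, z up. Plate 100 (x) x 170 (y) x 4 mm; 17 mm high rim at x +-49, y +-68, outside it bare 17 mm flanges along both sides. Arch handle over its middle: legs 12 x 6 mm at y +-67, square bar 10 x 10 mm along y, 128 mm clear between the legs.
- blue_tray_bar (a point): Centre of the blue tray's handle bar, 85 mm above the tray's origin. The hook takes the bar's middle; grip it across (jaws closing along the tray's x) about 46 mm to either side of the middle, clear of hook and keeper.
- grey_tray: Grey tray, same shape as the blue one, hanging locked on stand_b. To be left alone.
- stand_a: Fixed steel hook stand holding the blue tray; origin on the desk straight below the hook's throat. Base 200 x 130 x 12 mm (x -70..130), post 14 mm square at x 85. From it an arm 12 mm wide runs to -x at z 184..200 and ends in an upturned tip (x -19..-11, to z 215). Keeper pivot lug at x 18..34, to z 224.
- stand_a_throat (a point): Bottom of stand_a's hook, stand x 0, z 200 mm; the bar rests on it (bar centre z 205). The tray hangs around the arm and can rise only about 40 mm before its rim strikes the arm: raise it 25 to 35 mm, draw it about 90 mm towards the stand's -x, only then lift higher.
- stand_b: Fixed hook stand holding the grey tray, same as stand_a.
- keeper_a (a joint): Orange keeper of stand_a, rad: 0 shut, 1.25 open. Pivot along the stand's y at x 27, z 217 mm. Shut, its 42 mm arm lies level over the throat (5 mm play above the bar); behind the pivot a paddle 36 x 28 mm slopes up 0.85 rad towards +x. Over-centre spring: below 0.62 it springs shut, beyond it snaps open and stays, the arm standing up to z 257.
- keeper_a_paddle (a point): Point at the upper end of stand_a's paddle, stand x 51, z 244 mm when shut; moves with the keeper. Press straight down at stand x 45 to 52 with shut fingertips, about 8 N, until the fingertips are at or 8 mm under the pivot's height (z 217): the keeper then snaps open. The arm below is at z 200.
- keeper_b (a joint): The same for stand_b's keeper. To be left shut.
- rack: Fixed black open tray rack. Origin: centre of its foot on the desk; mouth to -x. Posts 12 mm square at x +-55, y +-98, 150 mm high; open above, and nothing across the mouth over 10 mm. Black rail pairs with top faces at z 30 and 138 mm, x -60..62, ledges as the blue pair's, which lies between them.
- blue_rails: Blue rail pair fixed in the rack, top faces 60 to 100 mm over the desk (varies). Origin midway between the rails at their top face; x runs into the rack. Ledges at |y| 76..88, 6 mm thick, x -85..62; side guides 12 mm high at |y| 88 (3 mm play each side), flared 20 mm in front; end stops at x 52. Tray fully home: its origin at x 1, y 0, z 0 here.
- blue_cap_bottle: Standing water bottle, blue cap, 64 mm dia, 200 mm high; origin under its centre.
- red_cap_bottle: Standing drink bottle, red cap, 62 mm dia, 190 mm high; origin under its centre.
- paper_cup: Standing white cup, 72 mm dia at the rim, 90 mm high; origin under its centre.
- phone: Black phone lying flat, 150 x 72 x 9 mm, long along its x.
- black_marker: White marker pen with a black cap lying along its x, 135 mm long, 15 mm thick.
- green_marker: White marker pen with a green cap lying along its x, 135 mm long, 15 mm thick.
- stapler: Red and black stapler, 125 x 34 x 50 mm, along its x.
Mind the look-alikes: they are no part of the job. Several things have the shape of the blue_tray; the one meant has the colours described above.

How it is judged:
By the outcome, as a careful person would: the job done as asked, in the order asked, and still so for the second after the job is handed in, with the robot touching nothing.
It also fails if it takes over 67 s, if anything falls off the work surface, if the arm or the gripper's body presses on something with over 40 N, if the wrist force passes 120 N, or if a joint passes its speed limit or range.

## Working session

There is one attempt and no reset: what is moved stays moved. The work goes in short steps, Python scripts to look and compute and a tool call to move; the robot and the scene stay as the last step left them, time stands still between calls to the robot, and variables do not carry over. Pictures are saved under pics/ and viewed, about 8 in all and at most 12, crops included, and the job is handed in when it is done.

Besides the shell and the picture viewer there is one more tool, called after "Emit:" as a command line: name --argument value ..., lists and objects as JSON in quotes. drive_tool: Moves the arm, as the interface text tells. Its arguments: {"type":"object","properties":{"rows":{"type":"array"},"newtons":{"type":"number"}},"required":["rows"]}

```bash
mkdir -p pics; ls
cat > h.py <<'E'
import numpy as np,cv2
from station import *
def und(f,uv):
    K=np.array([[f['fx'],0,f['cx']],[0,f['fy'],f['cy']],[0,0,1.]])
    return cv2.undistortPoints(np.array(uv,float).reshape(-1,1,2),K,np.array([f['k1'],0,0,0.])).reshape(-1,2)
def ray(f,uv,T=None):
    T=f['T'] if T is None else T
    T=np.array(T);p=und(f,uv);d=np.c_[p,np.ones(len(p))]@T[:3,:3].T
    return T[:3,3],d
def atz(f,uv,z,T=None):
    o,d=ray(f,uv,T);z=np.broadcast_to(z,len(d));return o+d*((z-o[2])/d[:,2])[:,None]
def proj(f,P,T=None):
    T=np.array(f['T'] if T is None else T);p=(np.array(P,float).reshape(-1,3)-T[:3,3])@T[:3,:3]
    s=p[:,:2]/p[:,2:];r2=(s**2).sum(1,keepdims=True);s=s*(1+f['k1']*r2)
    return s*[f['fx'],f['fy']]+[f['cx'],f['cy']]
def Rz(a):
    c,s=np.cos(a),np.sin(a);return np.array([[c,-s,0],[s,c,0],[0,0,1.]])
def pose(p,x,y,z):
    """frame pose p=(x,y,yaw), local pts -> world"""
    return np.array([p[0],p[1],0])+np.array([x,y,z])@Rz(p[2]).T
def wristT(f):
    s=get_state();from scipy.spatial.transform import Rotation as R
    T=np.eye(4);T[:3,:3]=R.from_euler('xyz',s['ee_rot']).as_matrix();T[:3,3]=s['eef_pos'];return T@np.array(f['hand_eye'])
E
python3 - <<'E'
from h import *
print(get_state())
for n in ('scene','top'):
    f=grab_frame(n);cv2.imwrite(f'pics/{n}0.png',f['img']);print(n,{k:v for k,v in f.items() if k not in('img',)})
    for t in ('blue_tray','stand_a','keeper_a','rack','blue_rails','blue_cap_bottle','red_cap_bottle','paper_cup','phone','stapler'):
        print(t,[(r['box'],round(r['confidence'],2)) for r in regions_of(f,t)])
E
```

```text
pics
{'t': 0.0, 'q': array([ 1.44708810e+00,  3.59400144e-01,  1.10697643e-02, -3.42142205e-04,
       -1.22409083e+00, -2.88105178e-01]), 'qd': array([ 1.00025059e-03, -2.65889526e-05,  7.01324616e-04, -3.67365801e-04,
       -8.59307411e-04,  2.49675444e-04]), 'joint_efforts': array([ 1.03595576e-03, -5.82718062e+01,  2.93056369e+01,  6.99696064e+00,
        6.87127031e-03, -1.67577477e-04]), 'eef_pos': array([0.27001317, 0.61811774, 0.2256203 ]), 'ee_rot': array([-1.56914703e+00,  1.53351808e-04,  2.72966285e+00]), 'force': array([-0.10953038, -0.34831083,  0.54583458]), 'moment': array([ 0.01274122,  0.0245817 , -0.0058364 ]), 'width': 0.08744752779869822}
scene {'fx': 482.8752699432691, 'fy': 482.8752699432691, 'cx': 319.29841348085233, 'cy': 191.87926476471372, 'k1': -0.10910809818404422, 'T': array([[ 0.17127691,  0.74403247, -0.64581723,  1.61908304],
       [ 0.98515521, -0.12165278,  0.12111897, -0.22007767],
       [ 0.01155099, -0.6569751 , -0.75382378,  1.4782592 ],
       [ 0.        ,  0.        ,  0.        ,  1.        ]]), 'shot': 1}
blue_tray [([360.0, 145.9, 403.7
[... 1265 characters left out ...]
74.4, 149.2, 286.1, 174.8], 0.3)]
stand_a [([195.1, 137.0, 240.3, 202.2], 0.82), ([263.8, 136.3, 308.2, 200.9], 0.72)]
keeper_a [([276.1, 149.4, 285.7, 174.1], 0.73), ([257.7, 151.5, 315.5, 188.9], 0.62), ([265.5, 135.5, 308.2, 199.9], 0.6)]
rack [([347.3, 140.0, 420.0, 190.2], 0.65)]
blue_rails [([346.3, 139.9, 417.2, 207.6], 0.58)]
blue_cap_bottle [([350.9, 210.6, 385.2, 256.6], 0.75), ([463.1, 184.9, 497.3, 204.8], 0.71), ([177.8, 152.1, 235.4, 195.0], 0.58)]
red_cap_bottle [([312.4, 107.9, 335.8, 136.4], 0.59), ([192.4, 136.1, 241.0, 201.5], 0.19)]
paper_cup [([239.9, 208.7, 264.4, 233.2], 0.6)]
phone [([352.9, 211.7, 386.3, 257.6], 0.97), ([242.6, 210.0, 267.2, 229.1], 0.43)]
stapler []
```

View pics/scene0.png

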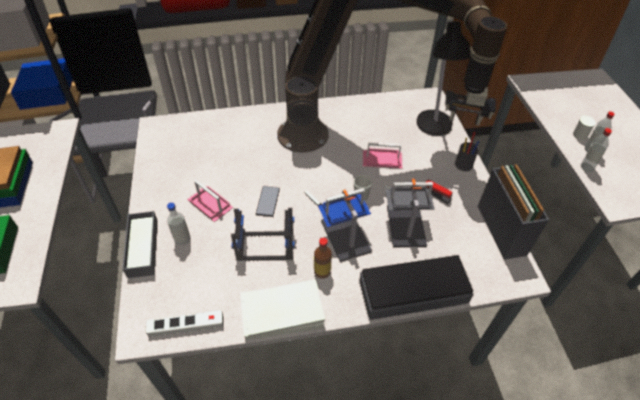

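View pics/top0.png

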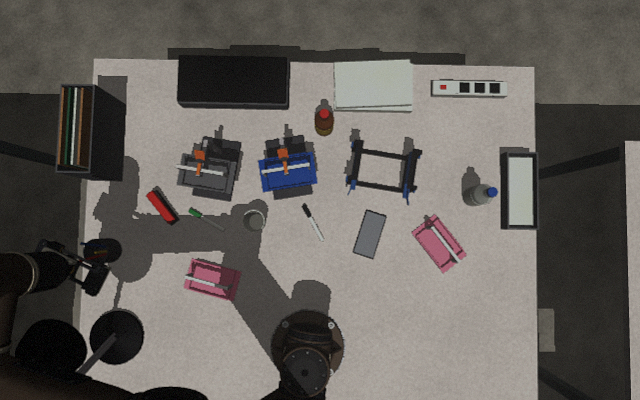

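The scene shows the blue tray at about (345,208), the grey one at (408,198), two pink trays lying on the desk at (210,200) and (383,157), and the rack at (265,235). In the top view, blue is at (288,170), grey (210,175), pink (438,242) and (212,278), and the rack (384,168). Candidates for "blue_tray" are these four trays. I choose the blue one, top (288,170), and check it in a crop.

Run:
```python
from h import *
f=grab_frame('top');im=f['img']
a=cv2.resize(im[120:215,240:440],None,fx=4,fy=4,interpolation=cv2.INTER_CUBIC)
cv2.imwrite('pics/crop1.png',a)
g=grab_frame('scene')
b=cv2.resize(g['img'][170:290,225:425],None,fx=4,fy=4,interpolation=cv2.INTER_CUBIC)
cv2.imwrite('pics/crop2.png',b)
```

```text
(no output)
```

View pics/crop1.png

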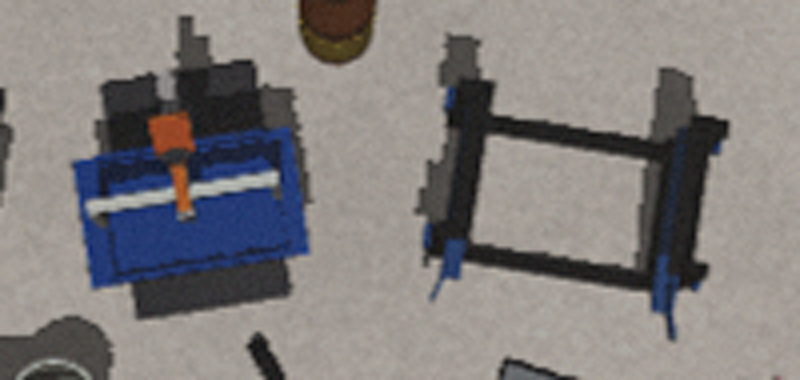

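View pics/crop2.png

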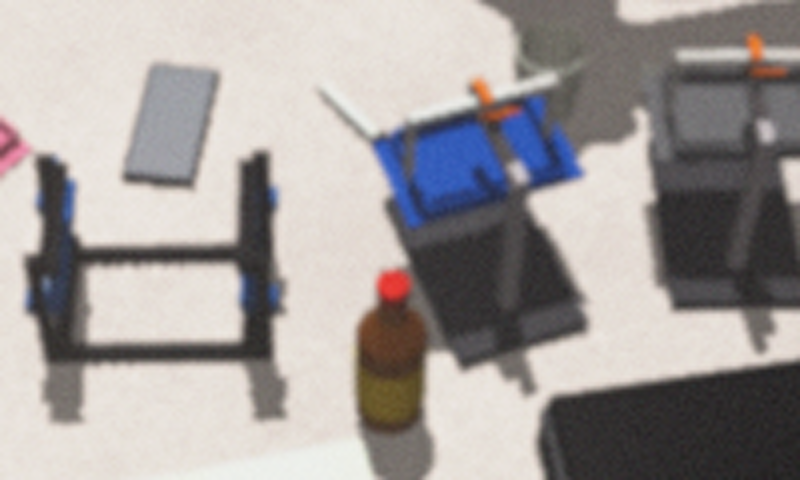

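Crop 1 confirms the blue tray on its hook, with an orange keeper at crop (178,165). The paddle points away from the robot, so the stand's +x is roughly world +x. The rack's blue flares, which mark the mouth, face the robot at crop (450,270) and (665,300). The red bottle stands between the two, further back. Next I estimate poses.

Run:
```python
from h import *
f=grab_frame('top')
c=lambda p:np.array(p)/4+[240-.375,120-.375]
hsv=cv2.cvtColor(f['img'],cv2.COLOR_BGR2HSV)
m=cv2.inRange(hsv,(105,110,60),(125,255,255));n,l,s,ce=cv2.connectedComponentsWithStats(m)
for i in range(1,n):
    if s[i,4]>4: print(s[i],ce[i])
i=1+s[1:,4].argmax();pts=np.argwhere(l==i)[:,::-1].astype(float)
P=atz(f,pts,.122)[:,:2];r=cv2.minAreaRect(P.astype(np.float32)*1000);print('tray',r)
b=atz(f,[c((88,208)),c((278,180))],.210);print('bar',b,b.mean(0),np.degrees(np.arctan2(*(b[0]-b[1])[[0,1]])))
pd=atz(f,[c((170,122)),c((185,212))],[.244,.22]);print('keeper',pd)
# rack
print('foot bars',atz(f,[c((486,122)),c((670,152)),c((470,250)),c((660,280))],.01))
print('posts?',atz(f,[c((478,88)),c((714,128))],.15))
for z in(.06,.1):print('flares',atz(f,[c((450,270)),c((665,300))],z))
for t,z in(('red_cap_bottle',.19),('paper_cup',.09)):
    r=regions_of(f,t)[0]['box'];print(t,atz(f,[((r[0]+r[2])/2,(r[1]+r[3])/2)],z/2))
```

```text
[352 142   2   5   8] [352.375 143.625]
[ 259  152   58   40 1240] [288.97096774 173.7483871 ]
[267 163  16   6  62] [274.5483871  165.22580645]
[346 176   2   6   9] [346.55555556 178.66666667]
[351 180   5   9  41] [352.80487805 183.75609756]
[403 183   7  18  68] [405.52941176 191.23529412]
[488 187  10  10  73] [492.1369863  191.52054795]
tray ((558.7682495117188, 70.64616394042969), (102.42089080810547, 169.4976806640625), 10.182126998901367)
bar [[0.54422529 0.13853515 0.21      ]
 [0.56731094 0.00162889 0.21      ]] [0.55576811 0.07008202 0.21      ] -9.5713901057844
keeper [[0.60235418 0.07782994 0.244     ]
 [0.54148012 0.06754407 0.22      ]]
foot bars [[ 0.64729305 -0.16439744  0.01      ]
 [ 0.62513176 -0.31777195  0.01      ]
 [ 0.5399679  -0.15263995  0.01      ]
 [ 0.51811833 -0.31027831  0.01      ]]
posts? [[ 0.64894404 -0.14668573  0.15      ]
 [ 0.62186372 -0.32583708  0.15      ]]
flares [[ 0.51834729 -0.1331993   0.06      ]
 [ 0.49762842 -0.30567418  0.06      ]]
flares [[ 0.5146223  -0.13070007  0.1       ]
 [ 0.49445554 -0.29857894  0.1       ]]
red_cap_bottle [[ 0.71265702 -0.03278333  0.095     ]]
paper_cup [[0.41163039 0.18309163 0.045     ]]
```

Emit:
drive_tool --rows '[[[0,0,0.25],0,0],[[0,0,0.5],0,0],[[0.2,-0.2,0.5],0.1,0],[[0.4,-0.5,0.5],0.2,0],[[0.6,-1,0.5],0.373,0],[[0.6,-1,0.5],0.373,0],[[0.6,-1,0.5],0.373,0],[[0.6,-1,0.5],0.373,0],[[0.6,-1,0.5],0.373,0],[[0.6,-1,0.5],0.373,0]]'

```text
t: 2.35
eef_pos: [0.4517, 0.3147, 0.378]
ee_rot: [-1.571, 0.002, -2.971]
force: [0.6, 0.1, 1.3]
width: 0.0133
```

Emit:
drive_tool --rows '[[[0.35,-0.7,0],0,0],[[0.35,-0.7,0],0,0],[[0.35,-0.7,0],0,0],[[0.35,-0.7,0],0,0],[[0.35,-0.7,0],0,0],[[0.35,-0.7,0],0,0],[[0.35,-0.7,0],0,0],[[0.35,-0.7,0],0,0]]'

```text
t: 3.15
eef_pos: [0.555, 0.1092, 0.3765]
ee_rot: [-1.571, -0.0, -2.967]
force: [0.2, -0.1, 0.7]
width: 0.0006
```

Run:
```python
from h import *
f=grab_frame('wrist');print(f['hand_eye'],f['fx'],f['k1'],get_state()['eef_pos']);T=wristT(f)
print(T)
im=f['img'].copy()
np.save('w1T.npy',T)
S=(.5575,.070,np.radians(10))
for p,col in(((45,0,217),(0,255,0)),((51,0,244),(0,0,255)),((0,64,210),(255,0,255)),((0,-64,210),(255,0,255)),((18,0,224),(255,255,0)),((-15,0,215),(0,255,255)),((50,85,124),(0,255,0)),((50,-85,124),(0,255,0)),((-50,-85,124),(0,255,0)),((-50,85,124),(0,255,0))):
    u=proj(f,pose(S,*(np.array(p)/1000)),T)[0];cv2.circle(im,tuple(int(v) for v in u),3,col,1)
cv2.imwrite('pics/w1.png',im);cv2.imwrite('pics/w1raw.png',f['img'])
```

```text
[[-8.88345086e-04  9.50861794e-01  3.09614372e-01 -8.46148455e-02]
 [-2.87886890e-04 -3.09614724e-01  9.50862051e-01 -1.57923200e-01]
 [ 9.99999564e-01  7.55559711e-04  5.48785364e-04 -1.09779875e-05]
 [ 0.00000000e+00  0.00000000e+00  0.00000000e+00  1.00000000e+00]] 300.80472551862044 0.005126359028737493 [0.55491352 0.10950366 0.37661519]
[[ 1.75216895e-01 -9.36200685e-01 -3.04675758e-01  6.38213772e-01]
 [-9.84529855e-01 -1.66593111e-01 -5.42927333e-02  1.24228787e-01]
 [ 7.20118485e-05  3.09475384e-01 -9.50907452e-01  5.34550771e-01]
 [ 0.00000000e+00  0.00000000e+00  0.00000000e+00  1.00000000e+00]]
```

View pics/w1.png

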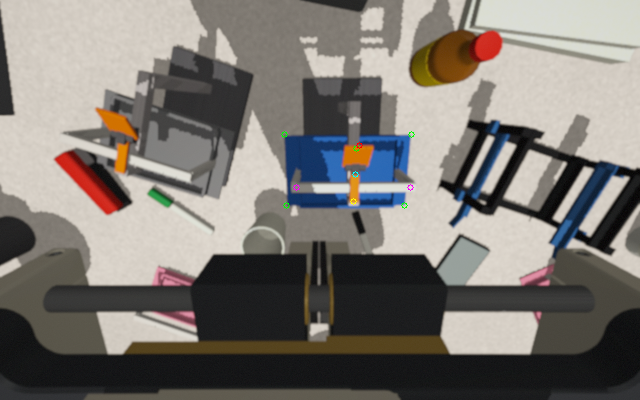

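Picture 5 (wrist view): the projected bar ends, tray corners and paddle end (358,147) land on the real ones, so the stand pose (0.5575, 0.070, 10°) holds to about 2 mm. Next I go over the paddle and press.

Emit:
drive_tool --rows '[[[0.17,-0.103,0],0,0],[[0.17,-0.103,-0.1],0,0],[[0.17,-0.103,-0.25],0,0],[[0.17,-0.103,-0.38],0,0],[[0.17,-0.103,-0.42],0,0],[[0.17,-0.103,-0.42],0,0],[[0.17,-0.103,-0.42],0,0]]'

```text
t: 3.9
eef_pos: [0.6072, 0.0785, 0.2528]
ee_rot: [-1.571, 0.003, -2.966]
force: [0.2, -0.8, 0.8]
width: 0.0002
```

Emit:
drive_tool --rows '[[[0,0,-0.02],0,0],[[0,0,-0.035],0,0],[[0,0,-0.05],0,0],[[0,0,-0.065],0,0],[[0,0,-0.08],0,0],[[0,0,-0.095],0,0],[[0,0,-0.11],0,0],[[0,0,-0.11],0,0]]'

```text
t: 4.7
eef_pos: [0.6056, 0.0776, 0.2171]
ee_rot: [-1.571, -0.001, -2.968]
force: [0.0, -0.6, -0.3]
width: 0.0006
```

Emit:
drive_tool --rows '[[[0,0,-0.01],0,0],[[0,0,-0.017],0,0],[[0,0,-0.017],0,0]]'

```text
t: 5.0
eef_pos: [0.6062, 0.0775, 0.2133]
ee_rot: [-1.57, 0.0, -2.967]
force: [-2.4, -0.3, 6.2]
width: 0.0002
```

Emit:
drive_tool --rows '[[[0,0,0.1],0,0],[[0,0,0.25],0,0],[[-0.13,0.05,0.4],0,0],[[-0.17,0.1,0.5],0,0],[[-0.17,0.1,0.55],0,0],[[-0.17,0.1,0.55],0,0],[[-0.17,0.1,0.55],0,0]]'

```text
t: 5.7
eef_pos: [0.5548, 0.1077, 0.3769]
ee_rot: [-1.571, -0.001, -2.967]
force: [0.1, -0.4, -0.4]
width: 0.0002
```

Run:
```python
from h import *
f=grab_frame('wrist');T=wristT(f)
np.save('w2T.npy',T);cv2.imwrite('pics/w2raw.png',f['img']);print(f['hand_eye'][0],T[:3,3])
cv2.imwrite('pics/w2.png',cv2.resize(f['img'][90:260,250:450],None,fx=3,fy=3))
```

```text
[-8.88117928e-04  9.50861780e-01  3.09614417e-01 -8.46149680e-02] [0.63839552 0.12224792 0.53385511]
```

View pics/w2.png

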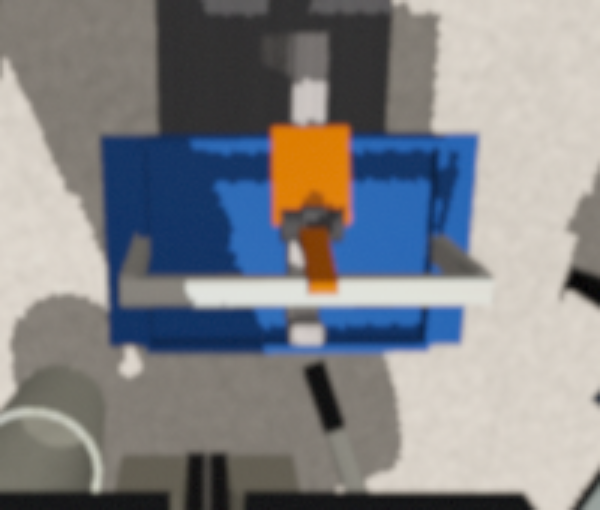

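Picture 6: the keeper is open. The paddle at crop (312,170) now lies flat and long, and the arm at (320,262) stands up foreshortened. I turn the jaws by -90° and go over the bar's right-hand side.

Emit:
drive_tool --rows '[[[0.037,-0.283,0],-0.3,0.2],[[0.037,-0.283,-0.1],-1,0.4],[[0.037,-0.283,-0.2],-1,0.6],[[0.037,-0.283,-0.2],-1,0.6],[[0.037,-0.283,-0.2],-1,0.6],[[0.037,-0.283,-0.2],-1,0.6],[[0.037,-0.283,-0.2],-1,0.6],[[0.037,-0.283,-0.2],-1,0.6],[[0.037,-0.283,-0.2],-1,0.6],[[0.037,-0.283,-0.2],-1,0.6],[[0.037,-0.283,-0.2],-1,0.6],[[0.037,-0.283,-0.2],-1,0.6]]'

```text
t: 6.95
eef_pos: [0.5658, 0.0223, 0.3156]
ee_rot: [-1.568, 0.0, 1.743]
force: [0.1, 0.4, -0.3]
width: 0.0526
```

Run:
```python
from h import *
s=get_state();print(s['eef_pos'],s['ee_rot'],s['width'])
f=grab_frame('wrist');T=wristT(f);im=f['img'].copy()
S=(.5575,.070,np.radians(10))
for p,col in(((0,64,210),(255,0,255)),((0,-64,210),(255,0,255)),((0,-48,210),(0,0,255)),((13.8,0,257),(0,255,0)),((-15,0,217),(0,255,255))):
    u=proj(f,pose(S,*(np.array(p)/1000)),T)[0];print(p,u);cv2.circle(im,tuple(int(v) for v in u),3,col,1)
cv2.imwrite('pics/w3.png',im)
```

```text
[0.56584409 0.02228117 0.3156426 ] [-1.56767342e+00  3.76963844e-04  1.74330439e+00] 0.052594264774442144
(0, 64, 210) [318.28168412 303.9966937 ]
(0, -64, 210) [318.47143621 184.1732795 ]
(0, -48, 210) [318.4447862  201.01127191]
(13.8, 0, 257) [301.70469679 274.11520265]
(-15, 0, 217) [334.20356208 251.46920425]
```

View pics/w3.png

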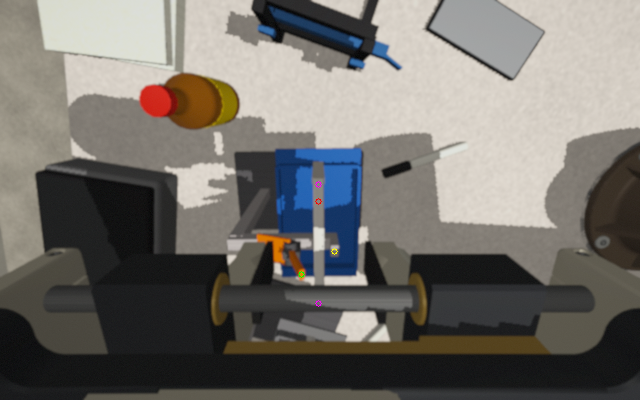

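Picture 7: the bar runs along column 318, centred between the jaws, and the keeper's arm tip sits at the predicted open position (302,274). Next I descend and grip.

Emit:
drive_tool --rows '[[[0,0.002,-0.12],0,0.6],[[0,0.002,-0.25],0,0.6],[[0,0.002,-0.36],0,0.6],[[0,0.002,-0.432],0,0.6],[[0,0.002,-0.432],0,0.6],[[0,0.002,-0.432],0,0.6]]'

```text
t: 7.6
eef_pos: [0.5665, 0.0231, 0.188]
ee_rot: [-1.57, 0.001, 1.746]
force: [-0.1, -1.0, 0.3]
width: 0.0525
```

Emit:
drive_tool --rows '[[[0,0,0],0,0],[[0,0,0],0,0],[[0,0,0],0,0],[[0,0,0],0,0],[[0,0,0],0,0],[[0,0,0],0,0],[[0,0,0],0,0],[[0,0,0],0,0]]' --newtons 45

```text
t: 8.4
eef_pos: [0.5662, 0.0233, 0.1879]
ee_rot: [-1.571, 0.0, 1.745]
force: [-1.0, 0.8, 0.4]
width: 0.0094
```

Emit:
drive_tool --rows '[[[0,0,0.03],0,0],[[0,0,0.07],0,0],[[0,0,0.1],0,0],[[0,0,0.1],0,0],[[0,0,0.1],0,0]]'

```text
t: 8.9
eef_pos: [0.5663, 0.0235, 0.2182]
ee_rot: [-1.572, -0.0, 1.745]
force: [0.0, 0.3, -2.4]
width: 0.0096
```

Emit:
drive_tool --rows '[[[-0.03,-0.005,0],0,0],[[-0.1,-0.018,0],0,0],[[-0.18,-0.032,0],0,0],[[-0.26,-0.046,0],0,0],[[-0.33,-0.058,0],0,0],[[-0.33,-0.058,0],0,0],[[-0.33,-0.058,0],0,0]]'

```text
t: 9.6
eef_pos: [0.4668, 0.0058, 0.218]
ee_rot: [-1.571, -0.0, 1.745]
force: [0.5, -0.0, -1.9]
width: 0.0094
```

```bash
cat > rk.py <<'E'
from h import *
def segs(h):
    L=[]
    for s in(1,-1):
        for x0,x1,z,c in((-60,62,138,(0,255,0)),(-60,62,30,(255,255,255)),(-85,62,h*1000,(0,255,255))):
            for y in(76,88):L.append(((x0,s*y,z),(x1,s*y,z),c))
            L.append(((x0,s*76,z),(x0,s*88,z),c))
        L.append(((-85,s*88,h*1000+12),(62,s*88,h*1000+12),(255,0,255)))
        for x in(-55,55):
            for a in(-6,6):
                L.append(((x-6,s*98+a,150),(x+6,s*98+a,150),(0,0,255)));L.append(((x+a,s*98-6,150),(x+a,s*98+6,150),(0,0,255)))
    return L
def draw(f,T,img,R,h,box,k):
    x0,y0,x1,y1=box;o=cv2.resize(img[y0:y1,x0:x1],None,fx=k,fy=k,interpolation=cv2.INTER_CUBIC)
    for a,b,c in segs(h):
        u=(proj(f,[pose(R,*(np.array(q)/1000)) for q in(a,b)],T)-[x0,y0]+.5)*k-.5
        cv2.line(o,tuple(int(round(v)) for v in u[0]),tuple(int(round(v)) for v in u[1]),c,1,cv2.LINE_AA)
    return o
E
python3 - <<'E'
from rk import *
import pickle
fs={n:grab_frame(n) for n in('top','scene','wrist')}
fs['top']['img']=cv2.imread('pics/top0.png');fs['scene']['img']=cv2.imread('pics/scene0.png')
fs['wrist']['img']=cv2.imread('pics/w1raw.png');fs['wrist']['T']=np.load('w1T.npy')
pickle.dump(fs,open('fs.pkl','wb'))
R=(.5826,-.2363,np.radians(-8.3))
a=draw(fs['wrist'],None,fs['wrist']['img'],R,.08,(430,110,640,260),3.8)
b=draw(fs['top'],None,fs['top']['img'],R,.08,(330,125,440,215),3.6)
c=draw(fs['scene'],None,fs['scene']['img'],R,.08,(220,195,305,270),3.8)
print(a.shape,b.shape,c.shape)
cv2.imwrite('pics/r1.png',a)
o=np.zeros((330,800,3),np.uint8);o[:b.shape[0],:b.shape[1]]=b;o[:c.shape[0],400:400+c.shape[1]]=c;cv2.imwrite('pics/r2.png',o)
E
```

```text
(570, 798, 3) (324, 396, 3) (285, 323, 3)
```

View pics/r1.png

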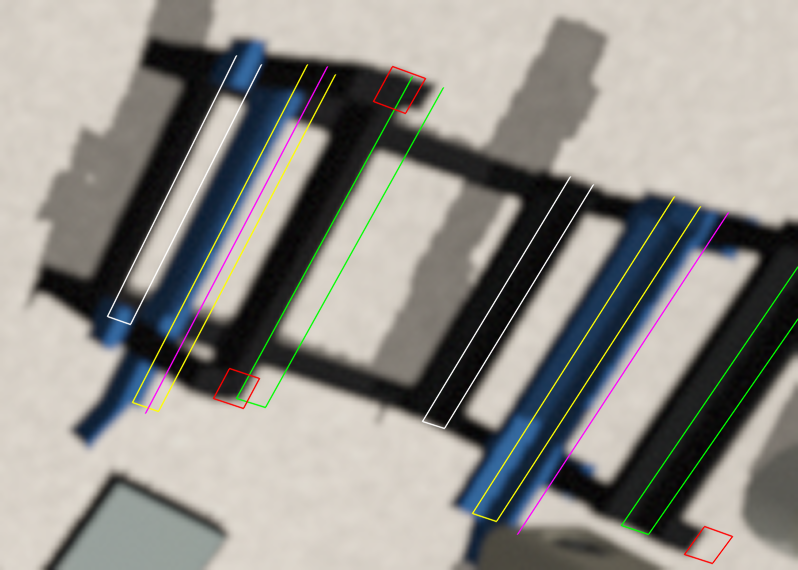

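Picture 8 (wrist crop of the rack with a wireframe guess): the lower, blue and upper rails are clear. The guess sits about 30 px right of the real rails and its yaw is a little off. I fit the rack to picked edge points.

```bash
cat > fit.py <<'E'
from rk import *
import pickle
from scipy.optimize import least_squares
fs=pickle.load(open('fs.pkl','rb'));f=fs['wrist']
# (p1,p2) edge in crop r1; local y, z (mm; 'h'+dz)
E=[((290,320),(378,140),76,138),((132,290),(195,100),76,30),((195,320),(300,100),76,('h',0)),
   ((418,390),(525,195),-76,24),((465,490),(635,215),-76,('h',-6)),((612,490),(765,250),-76,132)]
C=[((460,500),(-85,-76,('h',-4)))]
zz=lambda z,h:h+z[1]/1000 if isinstance(z,tuple) else z/1000
def res(p,out=False):
    R=p[:3];h=p[3];r=[]
    for a,b,y,z in E:
        u=(proj(f,[pose(R,x,y/1000,zz(z,h)) for x in(-.06,.06)])-[430,110]+.5)*3.8-.5
        d=u[1]-u[0];n=np.array([-d[1],d[0]])/np.linalg.norm(d)
        r+=[n@(np.array(a)-u[0]),n@(np.array(b)-u[0])]
    for c,q in C:
        u=(proj(f,pose(R,q[0]/1000,q[1]/1000,zz(q[2],h)))[0]-[430,110]+.5)*3.8-.5;r+=list((u-c))
    return np.array(r)
s=least_squares(res,[.58,-.236,-.14,.08],loss='soft_l1',f_scale=5)
print(s.x,np.degrees(s.x[2]),res(s.x).round(1))
a=draw(f,None,f['img'],s.x[:3],s.x[3],(430,110,640,260),2.2)
b=draw(fs['top'],None,fs['top']['img'],s.x[:3],s.x[3],(335,130,440,215),3.1)
c=draw(fs['scene'],None,fs['scene']['img'],s.x[:3],s.x[3],(220,195,305,270),3.6)
o=np.zeros((600,800,3),np.uint8)
for i,(x,y) in zip((a,b,c),((0,0),(0,332),(470,0))):
    i=i[:600-y,:800-x];o[y:y+i.shape[0],x:x+i.shape[1]]=i
cv2.imwrite('pics/r3.png',o)
E
python3 fit.py
```

```text
[ 0.58505425 -0.22840974 -0.11444107  0.08337267] -6.556990347412606 [ -1.5  -5.8   0.3 -22.8   1.6  -0.4   3.8   1.6  -1.    4.6   3.6   3.7
   3.7   1.9]
```

View pics/r3.png

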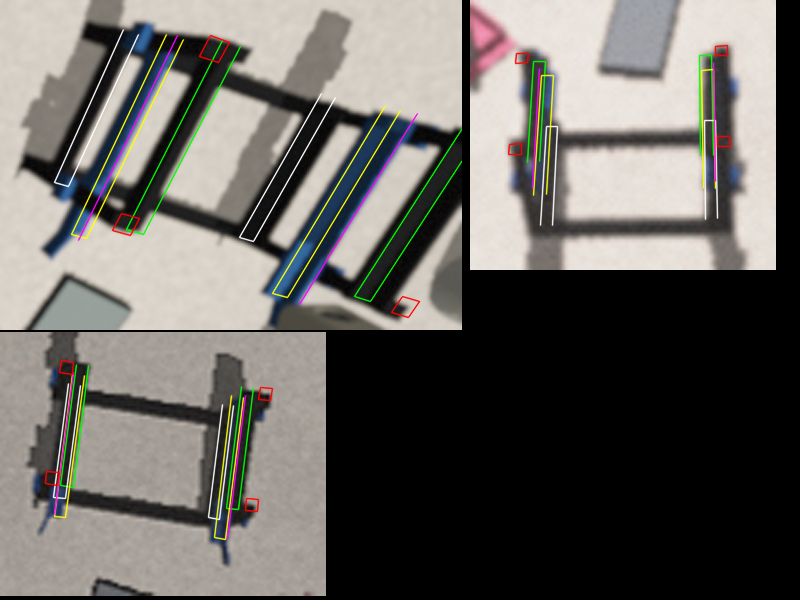

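Emit:
drive_tool --rows '[[[0,0,0.12],0,0],[[0,0,0.28],0,0],[[0,0,0.44],0,0],[[0,0,0.6],0,0],[[0.1,-0.1,0.667],-0.08,0],[[0.2,-0.23,0.667],-0.15,0],[[0.32,-0.353,0.667],-0.194,0],[[0.377,-0.353,0.667],-0.194,0],[[0.377,-0.353,0.667],-0.194,0],[[0.377,-0.353,0.667],-0.194,0],[[0.377,-0.353,0.667],-0.194,0]]'

```text
t: 10.85
eef_pos: [0.5802, -0.0997, 0.4179]
ee_rot: [-1.571, 0.0, 1.441]
force: [0.3, 0.4, -1.3]
width: 0.0096
```

Run:
```python
from h import *
import pickle
s=get_state();print(s['eef_pos'],s['ee_rot'],s['width'])
f=grab_frame('wrist');f['T']=wristT(f);pickle.dump(f,open('w4.pkl','wb'))
from rk import *
R=(.585,-.2284,-.1144)
im=f['img'][:300];cv2.imwrite('pics/w4.png',cv2.resize(im[:240,100:500],None,fx=2,fy=2,interpolation=cv2.INTER_CUBIC))
print(proj(f,[pose(R,x,y,.0834) for x in(-.085,.06) for y in(.076,-.076)]))
```

```text
[ 0.58016212 -0.09967691  0.41793588] [-1.57057462e+00  1.09172471e-04  1.44070007e+00] 0.009570186377443753
[[359.33507211 125.33473032]
 [362.29677887  15.90956186]
 [268.23703803 126.69434522]
 [261.13579614  17.58532926]]
```

View pics/w4.png

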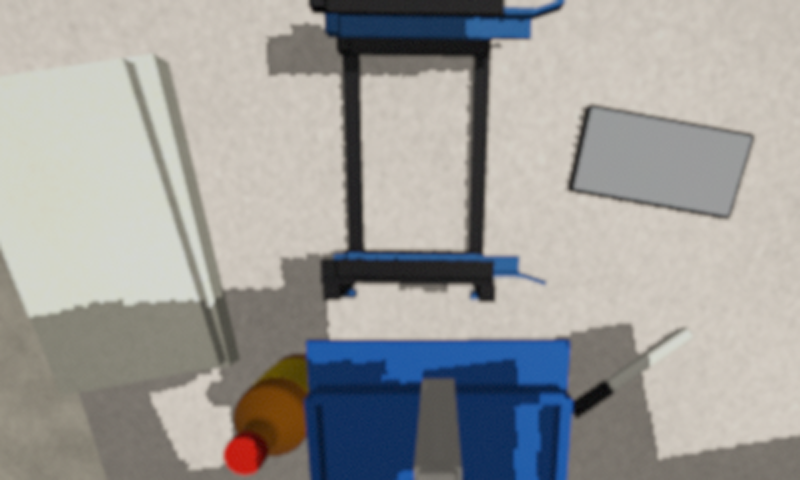

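Picture 10: a clean view of the rack. Blue inner edges at crop rows 253 and 38 (front ends at cols 518 and 530), black upper inner edges at rows 262 and 12 (front ends 493 and 503), foot bars at cols 480 and 352. The held tray is level at the bottom. I refit from this.

Run:
```python
from rk import *
import pickle
from scipy.optimize import least_squares
f=pickle.load(open('w4.pkl','rb'))
# (x,y,z mm local or 'h' offset), crop value, axis
D=[((-80,76,('h',-6)),253,1),((-10,76,('h',-6)),253,1),((-80,-76,('h',-6)),38.5,1),((-40,-76,('h',-6)),38,1),
((-50,76,132),262,1),((40,76,132),262,1),((-50,-76,132),12,1),((-20,-76,132),12,1),((-50,-76,24),53,1),((50,-76,24),53,1),
((-85,80,('h',0)),518,0),((-85,-80,('h',0)),530,0),((-60,80,138),493,0),((-60,-80,138),504,0),
((-55,60,10),476,0),((-55,-60,10),481,0),((55,60,10),355,0),((55,-60,10),351,0)]
def res(p):
    r=[]
    for (x,y,z),v,a in D:
        z=p[3]+z[1]/1000 if isinstance(z,tuple) else z/1000
        u=(proj(f,pose(p[:3],x/1000,y/1000,z))[0]-[100,0]+.5)*2-.5;r.append(u[a]-v)
    return np.array(r)
s=least_squares(res,[.585,-.23,-.13,.08],loss='soft_l1',f_scale=2)
print(s.x,np.degrees(s.x[2]),res(s.x).round(1))
# held tray: plate edge corners z=tcp+.019-.081
zt=get_state()['eef_pos'][2]+.019-.081
c=lambda p:(np.array(p)+.5)/2-.5+[100,0]
t=atz(f,[c((307,341)),c((569,341))],zt);print('tray right edge',t,t.mean(0),np.degrees(np.arctan2(t[1,1]-t[0,1],t[1,0]-t[0,0]))+180)
```

```text
[ 0.58301956 -0.22840831 -0.13982982  0.08060926] -8.011658663542825 [-0.2 -1.2  0.1 -0.1 -4.1 -5.6  1.8  1.3  2.   0.4  0.4  0.2  0.6 -0.3
  0.4 -0.1 -0.3 -1. ]
tray right edge [[ 0.62348507 -0.14312167  0.35633719]
 [ 0.52696173 -0.13060984  0.35633719]] [ 0.5752234  -0.13686575  0.35633719] 352.6142224000643
```

Emit:
drive_tool --rows '[[[-0.1,-0.1,0],0,0],[[-0.2,-0.2,0],0,0],[[-0.3,-0.3,0],-0.006,0],[[-0.42,-0.42,0],-0.006,0],[[-0.54,-0.513,0],-0.006,0],[[-0.54,-0.513,-0.15],-0.006,0],[[-0.54,-0.513,-0.3],-0.006,0],[[-0.54,-0.513,-0.45],-0.006,0],[[-0.54,-0.513,-0.6],-0.006,0],[[-0.54,-0.513,-0.6],-0.006,0],[[-0.54,-0.513,-0.6],-0.006,0]]'

```text
t: 12.0
eef_pos: [0.4187, -0.2539, 0.2397]
ee_rot: [-1.572, 0.001, 1.432]
force: [0.4, -0.5, -0.8]
width: 0.0094
```

Run:
```python
from rk import *
s=get_state();print(s['eef_pos'],s['ee_rot'],s['width'],s['force'])
f=grab_frame('wrist');f['T']=wristT(f)
R=(.583,-.2284,-.1398)
cv2.imwrite('pics/w5.png',draw(f,None,f['img'],R,.0806,(100,0,500,290),2))
```

```text
[ 0.41868697 -0.25391653  0.23966269] [-1.57150592e+00  1.06027755e-03  1.43201748e+00] 0.009373545382326487 [ 0.35078978 -0.49159352 -0.82193715]
```

View pics/w5.png

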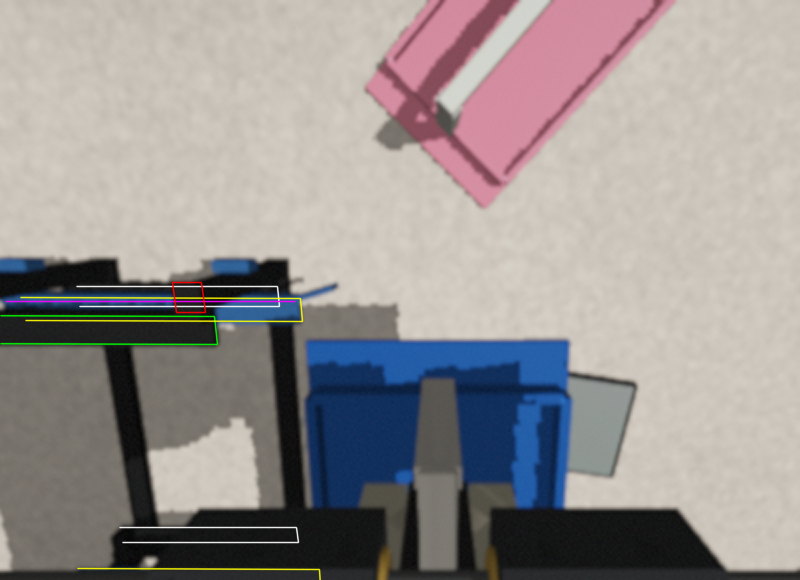

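Picture 11: the wireframe lies on the blue and upper right-hand rails to within about 1 mm. I lower in front of the mouth and slide in slightly high.

Emit:
drive_tool --rows '[[[0,0,-0.1],0,0],[[0,0,-0.2],0,0],[[0,0,-0.28],0,0],[[0,0,-0.28],0,0],[[0,0,-0.28],0,0]]'

```text
t: 12.55
eef_pos: [0.4201, -0.2543, 0.1565]
ee_rot: [-1.574, 0.001, 1.432]
force: [0.1, -0.0, -0.4]
width: 0.0094
```

Emit:
drive_tool --rows '[[[0.03,-0.004,0],0,0],[[0.08,-0.011,0],0,0],[[0.13,-0.018,0],0,0],[[0.18,-0.025,0],0,0],[[0.2,-0.028,0],0,0],[[0.2,-0.028,0],0,0]]'

```text
t: 13.15
eef_pos: [0.4793, -0.2624, 0.1534]
ee_rot: [-1.57, 0.0, 1.431]
force: [-0.9, -0.1, -2.8]
width: 0.0094
```

Emit:
drive_tool --rows '[[[0.05,-0.007,0],0,0],[[0.1,-0.014,0],0,0],[[0.15,-0.021,0],0,0],[[0.2,-0.028,0],0,0],[[0.26,-0.0365,0],0,0],[[0.26,-0.0365,0],0,0],[[0.26,-0.0365,0],0,0]]'

```text
t: 13.85
eef_pos: [0.5557, -0.2731, 0.1534]
ee_rot: [-1.569, -0.0, 1.431]
force: [0.6, -0.4, -2.1]
width: 0.0096
```

Emit:
drive_tool --rows '[[[0,0,-0.006],0,0],[[0,0,-0.01],0,0],[[0,0,-0.01],0,0]]'

```text
t: 14.15
eef_pos: [0.5558, -0.2731, 0.151]
ee_rot: [-1.571, -0.0, 1.431]
force: [0.5, 0.4, -1.2]
width: 0.0096
```

Emit:
drive_tool --rows '[[[0,0,-0.004],0,0],[[0,0,-0.008],0,0],[[0,0,-0.008],0,0]]'

```text
t: 14.45
eef_pos: [0.5562, -0.2733, 0.1505]
ee_rot: [-1.572, 0.001, 1.431]
force: [-5.5, 3.0, 11.9]
width: 0.0093
```

Emit:
drive_tool --rows '[[[0,0,-0.003],0,0],[[0,0,-0.005],0,0],[[0,0,-0.005],0,0]]'

```text
t: 14.75
eef_pos: [0.5563, -0.2734, 0.1505]
ee_rot: [-1.573, 0.001, 1.432]
force: [-7.4, 5.5, 19.8]
width: 0.0096
```

Emit:
drive_tool --rows '[[[0,0,0.007],0,0],[[0.015,-0.002,0.007],0,0],[[0.03,-0.004,0.007],0,0],[[0.045,-0.006,0.007],0,0],[[0.055,-0.0077,0.007],0,0],[[0.055,-0.0077,0.007],0,0]]'

```text
t: 15.35
eef_pos: [0.5715, -0.276, 0.1556]
ee_rot: [-1.571, 0.002, 1.433]
force: [-20.6, 13.1, 44.7]
width: 0.01
```

Emit:
drive_tool --rows '[[[0.007,-0.001,0],0,0],[[0.014,-0.002,0],0,0],[[0.02,-0.003,0],0,0],[[0.02,-0.003,0],0,0]]'

```text
t: 15.75
eef_pos: [0.58, -0.2774, 0.1577]
ee_rot: [-1.577, 0.003, 1.434]
force: [-16.3, 12.3, 48.3]
width: 0.01
```

The upward force is about 48 N and z rose 7 mm, so the tray is riding up on something. I record frames, then back off to unload.

Run:
```python
from h import *
for n in('wrist','scene','top'):
    f=grab_frame(n);cv2.imwrite(f'pics/j_{n}.png',f['img'])
    if n=='wrist':
        import pickle;f['T']=wristT(f);pickle.dump(f,open('j.pkl','wb'))
s=get_state();print(s['eef_pos'],s['force'],s['moment'],s['width'])
```

```text
[ 0.58003837 -0.27735766  0.15768265] [-16.55000226  12.04694566  48.51427597] [4.38641927 6.29705565 0.13388535] 0.009932012001636915
```

Emit:
drive_tool --rows '[[[-0.02,0.003,0.015],0,0],[[-0.05,0.007,0.025],0,0],[[-0.08,0.011,0.025],0,0],[[-0.1,0.014,0.025],0,0],[[-0.1,0.014,0.025],0,0]]'

```text
t: 16.4
eef_pos: [0.5477, -0.2722, 0.1561]
ee_rot: [-1.57, -0.0, 1.43]
force: [-1.0, -0.1, -1.5]
width: 0.0096
```

Run:
```python
from rk import *
import pickle
s=get_state();print(s['eef_pos'],s['force'],s['moment'],s['width'])
fw=grab_frame('wrist');fw['T']=wristT(fw);pickle.dump(fw,open('k.pkl','wb'))
fsn=grab_frame('scene');ft=grab_frame('top')
cv2.imwrite('pics/k_wrist.png',fw['img'])
R=(.583,-.2284,-.1398)
o=np.zeros((600,800,3),np.uint8)
def put(i,x,y):
    i=i[:600-y,:800-x];o[y:y+i.shape[0],x:x+i.shape[1]]=i
rs=lambda i,k:cv2.resize(i,None,fx=k,fy=k,interpolation=cv2.INTER_CUBIC)
j=pickle.load(open('j.pkl','rb'))
put(rs(j['img'][120:260,180:380],2),0,0)      # jam wrist
put(rs(fw['img'][120:260,180:380],2),400,0)
put(rs(cv2.imread('pics/j_scene.png')[180:270,215:315],3.2),0,290)
put(rs(fsn['img'][180:270,215:315],3.2),330,290)
put(rs(ft['img'][130:220,335:440],1.2),665,290)
cv2.imwrite('pics/m.png',o)
```

```text
[ 0.54774739 -0.2721767   0.15605967] [-0.98186412 -0.07067234 -1.47324014] [-0.05909019 -0.0251939   0.01584439] 0.009636560913991152
```

View pics/m.png

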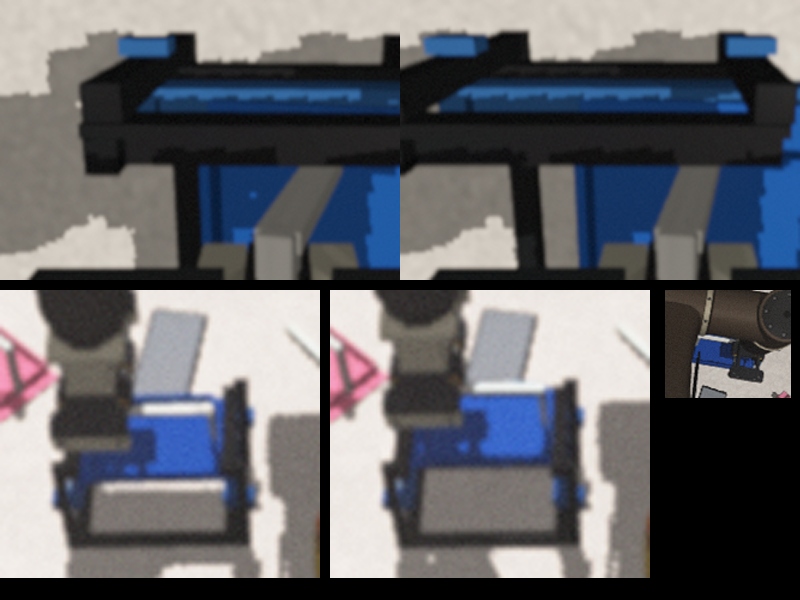

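Picture 12, the last view: the tray is in the rack between the right rails, but the leg image leans. While I pushed and pressed down, the tray pitched about 0.1 rad in the grip. It is fully over the ledges, so I set it down, release so it settles flat, and grip it again.

Emit:
drive_tool --rows '[[[0,0,-0.006],0,0],[[0,0,-0.012],0,0],[[0,0,-0.012],0,0]]'

```text
t: 16.85
eef_pos: [0.5489, -0.2726, 0.1549]
ee_rot: [-1.571, 0.001, 1.431]
force: [-6.2, 2.8, 13.8]
width: 0.0101
```

Emit:
drive_tool --rows '[[[0,0,0],0,0.15],[[0,0,0],0,0.3],[[0,0,0],0,0.4],[[0,0,0],0,0.4],[[0,0,0],0,0.4],[[0,0,0],0,0.4]]' --newtons 20

```text
t: 17.45
eef_pos: [0.5489, -0.2722, 0.1529]
ee_rot: [-1.571, 0.0, 1.431]
force: [0.6, 0.5, 0.1]
width: 0.0349
```

```bash
cat > ck.py <<'E'
from h import *
import pickle
from scipy.ndimage import label
def leg(img):
    # white/grey handle columns between blue, rows 195..250
    h=cv2.cvtColor(img,cv2.COLOR_BGR2HSV);o=[]
    for r in range(196,252,6):
        b=(h[r,:,0]>100)&(h[r,:,0]<128)&(h[r,:,1]>110);c=np.where(b)[0]
        g=np.where((~b)&(h[r,:,2]>50)&(h[r,:,1]<90))[0]
        g=g[(g>c.min())&(g<c.max())] if len(c)>5 else g[:0]
        o.append((r,int(c.min()) if len(c) else None,int(c.max()) if len(c) else None,(int(g.min()),int(g.max()),round(float(np.median(g)))) if len(g) else None))
    return o
E
python3 - <<'E'
from ck import *
s=get_state();print(s['eef_pos'],s['force'],s['width'])
for n,i in(('w4',pickle.load(open('w4.pkl','rb'))['img']),('j',pickle.load(open('j.pkl','rb'))['img']),('k',pickle.load(open('k.pkl','rb'))['img']),('now',grab_frame('wrist')['img'])):
    print(n,*leg(i),sep='\n ')
cv2.imwrite('pics/n.png',i)
E
```

```text
[ 0.54893638 -0.27223183  0.15292789] [0.56215965 0.46121657 0.09671728] 0.03491273840177844
w4
 (196, 255, 382, (310, 327, 318))
 (202, 253, 387, (310, 327, 318))
 (208, 253, 385, (309, 328, 318))
 (214, 254, 384, (309, 328, 318))
 (220, 254, 384, (308, 329, 318))
 (226, 255, 383, (308, 329, 318))
 (232, 255, 383, (307, 330, 318))
 (238, 256, 382, (307, 330, 318))
 (244, 256, 382, (282, 355, 318))
 (250, 257, 382, (280, 357, 318))
j
 (196, None, None, None)
 (202, 279, 401, (338, 338, 338))
 (208, 278, 412, (326, 349, 338))
 (214, 279, 412, (322, 346, 334))
 (220, 279, 411, (317, 343, 330))
 (226, 279, 410, (313, 340, 326))
 (232, 280, 410, (308, 337, 322))
 (238, 280, 409, (307, 334, 320))
 (244, 304, 409, (307, 356, 330))
 (250, 359, 408, None)
k
 (196, 371, 399, None)
 (202, 268, 398, (319, 340, 330))
 (208, 268, 399, (318, 338, 328))
 (214, 268, 398, (315, 337, 326))
 (220, 268, 398, (313, 336, 324))
 (226, 269, 397, (310, 334, 322))
 (232, 269, 397, (308, 333, 320))
 (238, 269, 396, (307, 332, 320))
 (244, 270, 395, (281, 356, 318))
 (250, 270, 395, (280, 357, 318))
now
 (196, 373, 383, None)
 (202, 373, 384, None)
 (208, 255, 384, (310, 329, 320))
 (214, 256, 384, (310, 329, 320))
 (220, 256, 383, (309, 330, 320))
 (226, 257, 383, (309, 330, 320))
 (232, 257, 383, (308, 331, 320))
 (238, 258, 382, (308, 331, 320))
 (244, 288, 382, (310, 378, 357))
 (250, 288, 382, (310, 380, 358))
```

The tray has settled flat (leg columns 310–329, vertical, as before). I grip it again at the proper height without vertical load and slide in steps.

Emit:
drive_tool --rows '[[[0,0,-0.008],0,0.4],[[0,0,-0.008],0,0.2],[[0,0,-0.008],0,0],[[0,0,-0.008],0,0],[[0,0,-0.008],0,0],[[0,0,-0.008],0,0]]' --newtons 40

```text
t: 18.1
eef_pos: [0.5488, -0.2722, 0.1506]
ee_rot: [-1.571, -0.0, 1.431]
force: [0.0, -0.1, -1.3]
width: 0.0095
```

Emit:
drive_tool --rows '[[[0,0,0.003],0,0],[[0.012,-0.0017,0.003],0,0],[[0.025,-0.0035,0.003],0,0],[[0.025,-0.0035,0.003],0,0]]'

```text
t: 18.5
eef_pos: [0.557, -0.2733, 0.1514]
ee_rot: [-1.571, 0.0, 1.431]
force: [0.2, -0.5, -1.3]
width: 0.0096
```

Emit:
drive_tool --rows '[[[0.012,-0.0017,0],0,0],[[0.025,-0.0035,0],0,0],[[0.025,-0.0035,0],0,0]]'

```text
t: 18.8
eef_pos: [0.5644, -0.2744, 0.1515]
ee_rot: [-1.571, 0.0, 1.431]
force: [0.6, 0.0, -1.5]
width: 0.0095
```

Emit:
drive_tool --rows '[[[0.012,-0.0017,0],0,0],[[0.025,-0.0035,0],0,0],[[0.025,-0.0035,0],0,0]]'

```text
t: 19.1
eef_pos: [0.5719, -0.2755, 0.1515]
ee_rot: [-1.571, 0.0, 1.431]
force: [0.2, 0.5, -1.1]
width: 0.0094
```

Emit:
drive_tool --rows '[[[0.007,-0.001,0],0,0],[[0.013,-0.0018,0],0,0],[[0.013,-0.0018,0],0,0]]'

```text
t: 19.4
eef_pos: [0.5755, -0.2759, 0.1515]
ee_rot: [-1.571, 0.0, 1.431]
force: [0.7, 0.0, -1.1]
width: 0.009
```

Emit:
drive_tool --rows '[[[0.004,-0.0006,0],0,0],[[0.007,-0.001,0],0,0],[[0.007,-0.001,0],0,0]]'

```text
t: 19.7
eef_pos: [0.5775, -0.2762, 0.1516]
ee_rot: [-1.571, 0.0, 1.431]
force: [0.2, -0.0, -1.8]
width: 0.0098
```

Emit:
drive_tool --rows '[[[0.003,-0.0004,0],0,0],[[0.006,-0.0008,0],0,0],[[0.006,-0.0008,0],0,0]]'

```text
t: 20.0
eef_pos: [0.5787, -0.2765, 0.1515]
ee_rot: [-1.57, 0.0, 1.431]
force: [-2.2, -0.2, 0.4]
width: 0.0095
```

Emit:
drive_tool --rows '[[[0.003,-0.0004,0],0,0],[[0.006,-0.0008,0],0,0],[[0.006,-0.0008,0],0,0]]'

```text
t: 20.3
eef_pos: [0.5799, -0.2768, 0.1518]
ee_rot: [-1.569, 0.0, 1.431]
force: [-6.3, -0.4, 4.1]
width: 0.0092
```

Emit:
drive_tool --rows '[[[-0.002,0,-0.003],0,0],[[-0.003,0.0004,-0.005],0,0],[[-0.003,0.0004,-0.005],0,0]]'

```text
t: 20.6
eef_pos: [0.5792, -0.2768, 0.1513]
ee_rot: [-1.57, 0.001, 1.431]
force: [-8.4, 1.5, 9.0]
width: 0.0098
```

Run:
```python
from ck import *
s=get_state();print(s['eef_pos'],s['force'],s['moment'],s['width'])
print(*leg(grab_frame('wrist')['img']),sep='\n')
```

```text
[ 0.57916617 -0.27678564  0.15130119] [-8.44466554  1.51755941  8.99100066] [0.74377113 2.8766149  0.0056922 ] 0.00984588884462119
(196, None, None, None)
(202, None, None, None)
(208, 256, 386, (311, 329, 320))
(214, 256, 386, (310, 329, 320))
(220, 256, 385, (309, 329, 319))
(226, 257, 385, (308, 330, 319))
(232, 257, 384, (307, 330, 318))
(238, 258, 384, (307, 331, 319))
(244, 258, 383, (282, 355, 318))
(250, 259, 383, (280, 356, 318))
```

Contact is against the stops, and the tray is level to about 0.02 rad. I release gently.

Emit:
drive_tool --rows '[[[0,0,0],0,0.12],[[0,0,0],0,0.22],[[0,0,0],0,0.3],[[0,0,0],0,0.3],[[0,0,0],0,0.3]]' --newtons 20

```text
t: 21.15
eef_pos: [0.5805, -0.2765, 0.1499]
ee_rot: [-1.571, -0.0, 1.431]
force: [0.9, 1.0, -0.1]
width: 0.0259
```

Run:
```python
from ck import *
s=get_state();print(s['eef_pos'],s['force'],s['width'])
f=grab_frame('wrist');f['T']=wristT(f)
L=leg(f['img']);print(*L,sep='\n')
# plate edges at z: front(left col) and rear(right col)
z=.1505-.0679+.004
for z in(.085,):
  for r,a,b,g in L[2:6]:
    if a is None: continue
    P=atz(f,[(a-.5,r),(b+.5,r)],z);m=P.mean(0)-[.583,-.2284,0];c,sn=np.cos(-.1398),np.sin(-.1398)
    print(r,'local x mid',(c*m[0]+sn*m[1]).round(4),'len',np.linalg.norm(P[1]-P[0]).round(4))
```

```text
[ 0.58046305 -0.2764903   0.14994989] [ 0.85964586  0.99708935 -0.11840419] 0.025909940742006615
(196, None, None, None)
(202, None, None, None)
(208, 258, 388, (314, 333, 324))
(214, 258, 388, (314, 334, 324))
(220, 258, 387, (314, 335, 324))
(226, 259, 387, (314, 336, 325))
(232, 259, 386, (313, 337, 325))
(238, 260, 386, (313, 337, 325))
(244, 260, 386, (266, 371, 325))
(250, 261, 385, (264, 373, 325))
208 local x mid 0.0008 len 0.1027
214 local x mid 0.0008 len 0.1034
220 local x mid 0.0011 len 0.1033
226 local x mid 0.0007 len 0.1031
```

Emit:
drive_tool --rows '[[[0.008,-0.001,0.01],0,0.3],[[0.016,-0.0022,0.01],0,0.3],[[0.018,-0.0025,0.01],0,0.3],[[0.02,-0.0028,0.01],0,0.3],[[0.02,-0.0028,0.01],0,0.3]]'

```text
t: 21.7
eef_pos: [0.5858, -0.2774, 0.1529]
ee_rot: [-1.57, -0.0, 1.431]
force: [-1.9, -0.3, 0.7]
width: 0.0263
```

Run:
```python
from ck import *
s=get_state();print(s['eef_pos'],s['force'],s['width'])
print(*leg(grab_frame('wrist')['img'])[2:],sep='\n')
```

```text
[ 0.58584862 -0.27740391  0.15294913] [-1.91488092 -0.25663423  0.65627969] 0.02631352331451871
(208, 266, 395, (322, 341, 332))
(214, 266, 394, (323, 342, 332))
(220, 266, 394, (323, 344, 334))
(226, 267, 393, (323, 345, 334))
(232, 267, 393, (322, 346, 334))
(238, 267, 392, (322, 346, 334))
(244, 295, 392, (324, 370, 347))
(250, 295, 391, (324, 372, 350))
```

The tray is firm against the stops: about 2 N on the bar and the plate did not move. I back off, open and lift clear.

Emit:
drive_tool --rows '[[[-0.015,0.002,0],0,0.3],[[-0.03,0.004,0],0,0.4],[[-0.03,0.004,0],0,0.5],[[-0.03,0.004,0.05],0,0.5],[[-0.03,0.004,0.15],0,0.5],[[-0.03,0.004,0.3],0,0.5],[[-0.03,0.004,0.45],0,0.5],[[-0.03,0.004,0.6],0,0.5],[[-0.03,0.004,0.7],0,0.5],[[-0.03,0.004,0.7],0,0.5]]'

```text
t: 22.75
eef_pos: [0.5785, -0.2771, 0.369]
ee_rot: [-1.58, 0.002, 1.431]
force: [0.5, -0.4, -0.2]
width: 0.0437
```

Emit:
drive_tool --rows '[[[-0.3,0.5,0.1],0,0.5],[[-0.3,0.8,0.1],0,0.5],[[-0.3,1,0.1],0,0.5],[[-0.3,1,0.1],0,0.5],[[-0.3,1,0.1],0,0.5],[[-0.3,1,0.1],0,0.5],[[-0.3,1,0.1],0,0.5],[[-0.3,1,0.1],0,0.5],[[-0.3,1,0.1],0,0.5]]'

```text
t: 23.65
eef_pos: [0.4869, 0.0241, 0.3928]
ee_rot: [-1.571, 0.0, 1.432]
force: [-0.3, 0.1, 1.1]
width: 0.044
```

Emit:
drive_tool --rows '[[[-0.1,1,0],0,0.5],[[-0.1,1,0],0,0.5],[[-0.1,1,0],0,0.5],[[-0.1,1,0],0,0.5],[[-0.1,1,0],0,0.5],[[-0.1,1,0],0,0.5],[[-0.1,1,0],0,0.5],[[-0.1,1,0],0,0.5]]'

```text
t: 24.45
eef_pos: [0.4575, 0.3241, 0.3916]
ee_rot: [-1.57, 0.002, 1.431]
force: [0.4, -0.2, -0.5]
width: 0.0437
```

Run:
```python
from h import *
from scipy.optimize import minimize
s=get_state();print(s['eef_pos'],s['t'],s['force'])
f=grab_frame('top');g=grab_frame('scene')
print('changed', end=' ')
for n,fr in(('top',f),('scene',g)):
    d=cv2.absdiff(cv2.GaussianBlur(fr['img'],(3,3),0),cv2.GaussianBlur(cv2.imread(f'pics/{n}0.png'),(3,3),0)).max(2)>45
    N,l,st,ce=cv2.connectedComponentsWithStats(d.astype(np.uint8));print(n,[tuple(int(v) for v in r) for r in st[1:] if r[4]>25])
hs=cv2.cvtColor(f['img'],cv2.COLOR_BGR2HSV);m=cv2.inRange(hs,(105,110,60),(125,255,255));m[:,:340]=0;m[:,430:]=0
R=(.583,-.2284,-.1398)
pts=np.argwhere(m)[:,::-1];P=(atz(f,pts,.086)-[R[0],R[1],0])@Rz(R[2]);k=(abs(P[:,1])<.06)
print('blue local x',np.percentile(P[k,0],[1,99]),k.sum(),'y',np.percentile(P[:,1],[1,99]))
for t in('keeper_a','blue_tray','phone','red_cap_bottle','paper_cup'): print(t,[([round(float(v)) for v in r['box']],round(r['confidence'],2)) for r in regions_of(f,t)])
# expected projection of home tray corners
print(proj(f,[pose(R,x,y,.086) for x in(.051,-.049) for y in(.06,-.06)]).round(1))
```

```text
[0.45752894 0.32406425 0.39162945] 24.45 [ 0.44587085 -0.16380546 -0.49979024]
changed top [(79, 108, 151, 135, 6506), (227, 141, 91, 157, 5580), (362, 141, 41, 15, 359), (70, 151, 4, 14, 42), (77, 150, 3, 14, 35), (195, 150, 10, 10, 81), (358, 153, 53, 33, 1091), (201, 169, 8, 4, 26), (111, 207, 152, 132, 5598), (27, 230, 46, 62, 925), (51, 241, 11, 7, 41), (78, 245, 6, 13, 57), (76, 261, 35, 22, 466), (6, 264, 26, 51, 558), (297, 280, 15, 10, 101), (69, 284, 212, 116, 9536), (329, 292, 12, 26, 190), (48, 320, 37, 31, 353), (91, 330, 16, 21, 139), (101, 348, 19, 15, 98), (310, 387, 17, 13, 117), (32, 388, 13, 12, 61), (135, 388, 70, 12, 607)]
scene [(436, 0, 18, 6, 64), (470, 4, 18, 7, 62), (342, 11, 10, 21, 114), (403, 11, 40, 124, 2340), (286, 37, 15, 44, 253), (317, 46, 22, 57, 316), (468, 89, 19, 15, 148), (444, 96, 12, 25, 149), (278, 100, 10, 21, 160), (321, 121, 16, 10, 61), (340, 135, 147, 88, 2998), (284, 150, 9, 14, 88), (312, 157, 78, 73, 2388), (309, 162, 10, 7, 49), (414, 182, 19, 3, 32), (395, 192, 17, 13, 163), (414, 193, 13, 13, 111), (242, 219, 44, 38, 1542), (407, 218, 52, 44, 1202), (359, 227, 13, 19, 74), (324, 236, 14, 22, 124), (246, 260, 41, 8, 304)]
blue local x [-0.04654321  0.05090708] 979 y [-0.08913147  0.10598268]
keeper_a []
blue_tray [([188, 259, 241, 304], 0.95), ([356, 147, 411, 186], 0.92), ([463, 186, 496, 205], 0.72), ([412, 216, 465, 269], 0.62), ([265, 132, 314, 198], 0.25)]
phone [([352, 209, 385, 258], 0.72)]
red_cap_bottle [([353, 210, 388, 260], 0.63), ([314, 110, 336, 137], 0.6)]
paper_cup [([243, 209, 266, 230], 0.97)]
[[366.8 147.8]
 [404.2 153.8]
 [362.  178.8]
 [399.6 184.8]]
```

```bash
python3 -c "
from station import *
print(job_done())"
```

```text
the job is handed in; nothing more can be done
None
```

The job is handed in: the blue tray is on the blue rails against the stops, released, with the arm clear. It took about 24.5 s of robot time.

**What I did:** I pressed the blue tray's keeper paddle down until it snapped open, confirmed in a wrist picture before touching the tray. I raised the tray 30 mm, drew it out 100 mm, lifted it and slid it level into the blue rails.

**One thing went wrong on the way:** on the first push I was pressing slightly down. The tray stuck and pitched about 0.1 rad in the grip, and the wrist force rose to about 50 N, below the 120 N limit. I backed off, released it on the ledges so it settled flat, gripped it again and slid it home without load.

**Last checks:**
- **Fully home:** with about 2 N pushing on the bar, the tray did not move further.
- **Position:** in the top camera the tray's front edge is at rail x 51 mm, which is the home position.
- **Level:** the tray's handle leg and edges looked level in the wrist camera after release.
- **Other things:** the grey tray was never approached. The phone, cup and red-cap bottle were found where they had been, within detection noise. The before/after picture comparison showed many changes, which I put down to the arm and its shadow without checking each one.
- **Not confirmed:** the network found neither keeper in the last top view, so the blue tray's open keeper and the grey tray's shut one rest on the earlier pictures.

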